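# Light a port on a turning valve body

### The job

Take the pen torch out of its holder and set the turntable turning freely, in either direction, by pushing its post. While it coasts by itself at a turn in twelve seconds or faster, keep the torch upright with its lens centred about three centimetres above the raised round port of the valve body, following it round without touching the turntable or anything on it, for an unbroken five seconds. Then gently stand the torch upright, lens down, in its holder and let go; the turntable may go on coasting, but never push it hard or spin it faster than a turn in three seconds, never drop the torch or tip it over, and leave the other parts alone.

Things in the scene. Friction and masses are not known exactly. Their poses are not given: they have to be found in the camera images.
- turntable (a joint): Angle of the turntable (rad) about its vertical axis, growing anticlockwise seen from above, no limit; any value at the start, at rest. Ball bearing: nominal inertia of all that turns 0.031 kg m2 (mass varies -25 to +35 %), viscous drag 0.0022 N m s/rad, dry friction 0.0005 N m: it coasts down over some 20 s.
- stand: Turntable stand, foot fixed to the bench, elsewhere at each start. Origin on the turntable's axis at bench level, z up. Grey foot 170 mm wide, 36 mm tall. Above it the turning aluminium disc, 280 mm diameter, 12 mm thick, top at 50 mm, carrying a push post and a clamped aluminium valve body (180 x 116 mm, 35 mm thick, top at 85 mm) with dark channels.
- port (a point): Centre of the mouth of the raised round port on the valve body; it turns with the turntable. The only round boss there: 38 mm diameter, standing 8 mm above the valve body, with a black bore 25 mm wide; the mouth is 93 mm above the bench and 90 mm from the axis.
- post_top (a point): Centre of the top of the push post, which turns with the turntable: upright steel rod of 20 mm diameter, 65 mm tall above the disc (top 115 mm above the bench), 115 mm from the axis, across the disc from the port (2.92 rad anticlockwise of it). For 70 mm to either side of it, at its radius, the disc is bare.
- torch: Grey pen torch, 125 mm long, 140 g, loose, standing lens-down in its holder. Head of 34 mm diameter over the first 24 mm from the lens, narrowing up to 34 mm to a barrel of 26 mm diameter up to the tail. Origin at the centre of the lens face, z axis along the torch from lens to tail (up as it stands).
- lens (a point): Centre of the torch's lens face (the torch's origin).
- tail (a point): Centre of the torch's flat tail end, 125 mm from the lens; 133 mm above the bench while it stands in the holder.
- holder: Black round torch holder, fixed to the bench; its place changes from start to start. Foot 84 mm wide, cup 56 mm outside and 46 mm inside diameter, rim 45 mm above the bench, inner floor 8 mm above the bench. Origin at the centre of its underside, z up.
- spare_casting: Bystander: spare aluminium valve body lying on the bench, 150 x 100 x 30 mm. Origin at the centre of its underside.
- gauge: Bystander: pressure gauge lying dial up, 68 mm across, 26 mm thick, with a brass stem. Origin at the centre of its underside.
- solenoid_strip: Bystander: black strip with five solenoids, 170 x 45 x 38 mm. Origin at the centre of its underside.
Things that resemble listed ones, but are neither listed nor needed, are in the scene too. Leave any red look-alike of the holder alone. What is shaped like the torch but green is not meant.

How it is judged:
On the way:
1. for 5 s without a break the turntable coasts untouched at 0.48 rad/s or faster while the upright torch's lens stays within 20 mm of the port's centre line and 10 to 60 mm above its mouth ((velocity of joint turntable above 0.48 rad/s or velocity of joint turntable below -0.48 rad/s) and horizontal distance between lens and port below 0.02 m and z of lens in the frame of port between 0.01 and 0.06 m and angle between torch's own z axis and vertical below 0.25 rad and contact force between stand and anything else below 0.3 N), for 5 s.
At the end, for the whole second after the job is handed in: The torch stands released and at rest in its holder, lens down on the cup's floor (within 4 mm), centred within 10 mm and upright within 0.1 rad. The turntable may still be turning (horizontal distance between torch and holder below 0.01 m and z of lens in the frame of holder below 0.012 m and z of tail in the frame of holder above 0.12 m and angle between torch's own z axis and vertical below 0.1 rad and linear speed of torch below 0.03 m/s and contact force between torch and the fingers below 0.1 N); the robot touches nothing.
It fails at once if the turntable is spun faster than 2.5 rad/s (velocity of joint turntable above 2.5 rad/s or velocity of joint turntable below -2.5 rad/s).
It fails at once if the turntable is pushed or struck with more than 20 N (contact force between stand and anything else above 20 N).
It fails at once if the torch is tipped by more than 0.8 rad (angle between torch's own z axis and vertical above 0.8 rad).
It fails at once if the torch is dropped or rammed into its holder with more than 25 N (contact force between torch and holder above 25 N).
It fails at once if another part is moved by more than 20 mm (distance of any of spare_casting, gauge, solenoid_strip from where it was at the start of the episode above 0.02 m).
It also fails if it takes over 54 s, if anything falls off the work surface, if the arm or the gripper's body presses on something with over 40 N, if the wrist force passes 120 N, or if a joint passes its speed limit or range.

### The arm

A 6-joint arm with a two-finger parallel gripper is mounted at the origin on the work surface. World frame = base frame: x ahead of the robot, y to its left, z up, the work surface at z = 0. Lengths are in m, angles in rad, forces in N, time in s.
With the tool pointing down it reaches from about 0.4 to 0.825 m from the base axis. Payload 7 kg.
Tool frame: the origin (TCP) lies at the very end of the fingers, on their centre line; the grasp point (between the pads) lies 19 mm behind it (arm.grasp_offset is the distance from the TCP to the grasp point, in m); z points along the fingers, y is the line along which they close (so a half turn about z gives the same grasp; the last joint's range is limited). The gripper opens to 88 mm and grips with 3 to 60 N. Pads are 19 mm wide; open, the fingers measure 130 mm over their backs; the gripper's body (78 mm by 193 mm) begins 47 mm behind the grasp point.
Start: joints at [1.478, 0.359, 0.012, 0, -1.224, -0.288], TCP at [0.251, 0.627, 0.227] pointing down, gripper open.
Joint ranges: [-3.07, 3.07], [-1.43, 2.12], [-1.02, 1.25], [-3.03, 1.67], [-3.05, -0], [-3.03, 3.03]. Speed limits (rad/s): [2.39, 2.39, 3.01, 3.14, 3.14, 3.14].

### API

Orientations are given as [roll, pitch, yaw] about the fixed x, y, z axes, in that order (R = Rz(yaw) Ry(pitch) Rx(roll)).
In Python, from station import get_state, cams, arm, nets gives the robot as it stands.
- The arm moves only by the shell command python3 -m creep 'ROWS' [FORCE]. ROWS is a JSON object of lists of equal length, an entry for each row: "translation": the shift along the world's x, y, z in mm, a list of three; "spin": the turn about the world's z in rad; "gripper": the opening, from 0 (shut) to 1 (fully open). In form: {"translation": [[dx, dy, dz], ...], "spin": [spin, ...], "gripper": [gripper, ...]}. A call has 1 to 8 rows; each row shifts and turns the commanded pose from where the row before left it; what a row does not reach is not made up. A row lasts 1/10 s, in which the tool goes at most 50 mm and 8.59 degrees, less where a joint would pass 70% of its speed; a pose out of reach is approached as far as the arm can. A call is refused whole if a number of a shift passes 50 or a number of a turn 0.15, either way. A call with a gripper value outside its range is refused whole. The fingers move at their own pace and stop on an object; FORCE is the grip in N (left out, the last holds). Time passes only in rows, so rows that do not move let the fingers close. It gives the time, the measured TCP pose, the force, the opening and the grip force at its end, in the units of the state.
- get_state(): the state, without advancing time (a new reading comes with each control period).
- cams.grab_frame(name): name is "scene" or "top"; returns a dict with "img" (480x640x3 uint8, red, green, blue), "mtx" (3x3 intrinsics, pixels), "D" ([k1, k2, p1, p2, k3] as OpenCV has them; the pictures are not rectified), "R" (3x3) and "t" (3): a world point X has camera coordinates R X + t. Camera axes: x right, y down, z forward; pixel columns grow to the right and rows downward; lengths in m; the calibration is good to about 2 mm. A picture is of the moment at which its call begins. There is no depth.
- arm.job_done(): hands the job in; it is judged then, once.
Trained networks look in the newest picture that a camera, given by its name, has taken for a name from the list of things; names that differ only in an ending like _2 or _b are one class to them, and where a whole thing is asked for, a point or a joint stands for the part that bears it (a point fixed in the world has none). Each returns a list of dicts, best first, with "confidence" (0 to 1); they miss things now and then, are a little off and sometimes report something else, mostly with a low value. They report only what shows in the picture. A call takes as long as a camera call. They do not tell look-alikes from the thing itself.
- nets.search_frame(camera, label): "centre" ([x, y, z] in m, in world coordinates, good to about 4 mm: the middle of the surface that is visible of it).
- nets.pinpoint(camera, label): "centre" ([x, y, z] in m, in world coordinates, good to about 4 mm: a listed point, or the origin of a listed thing).
The state is a dict: "t": time; "q": joint angles; "qd": joint speeds; "joint_efforts": joint torques, N m; "eef_pos": TCP position; "ee_rot": TCP orientation; "force": force on the tool from outside, world axes, zero at the start; "moment": the same for the moment, N m; "width": finger opening in m; "gripper_force": force on a finger pad.
Only numpy, scipy, OpenCV 4.12 (cv2) and the standard library are available. Lean on these libraries where they do the work, as an engineer would, in place of code of your own. Each camera call takes 0.05 s, during which the arm holds its last target. There are 200 camera calls.

## Working session

There is one attempt and no reset: what is moved stays moved. The work goes in short steps, Python scripts to look and compute and a shell command to move; the robot and the scene stay as the last step left them, time stands still between calls to the robot, and variables do not carry over. Pictures are saved under pics/ and viewed, at most 10 in all, crops included, and the job is handed in when it is done.

```bash
ls; mkdir -p pics
cat > h.py <<'E'
from station import get_state, cams, arm, nets
import numpy as np, cv2
E
python3 - <<'E'
from h import *
for c in ("scene","top"):
    f=cams.grab_frame(c); cv2.imwrite(f"pics/{c}0.png",f["img"][:,:,::-1])
    print(c,(-f["R"].T@f["t"]).round(3))
    for l in ("stand","port","post_top","torch","lens","tail","holder","spare_casting","gauge","solenoid_strip"):
        r=nets.pinpoint(c,l)
        print(l,[(np.round(d["centre"],3).tolist(),round(d["confidence"],2)) for d in r[:4]])
s=get_state();print(s["t"],s["eef_pos"],s["ee_rot"],s["width"])
E
```

```text
pics
scene [ 1.37  -0.247  1.195]
stand [([0.538, 0.062, -0.005], 0.87)]
port [([0.45, 0.069, 0.093], 0.57)]
post_top [([0.651, 0.032, 0.114], 0.6), ([0.572, -0.312, 0.136], 0.15)]
torch [([0.732, -0.38, -0.001], 0.96), ([0.576, -0.314, 0.008], 0.82)]
lens [([0.732, -0.378, 0.001], 0.62), ([0.574, -0.312, 0.008], 0.6)]
tail [([0.731, -0.377, 0.127], 0.75), ([0.573, -0.314, 0.133], 0.68)]
holder [([0.575, -0.311, 0.0], 0.87), ([0.44, -0.281, 0.002], 0.86), ([0.492, -0.434, -0.002], 0.73)]
spare_casting [([0.747, -0.24, 0.001], 0.73)]
gauge [([0.629, -0.456, -0.001], 0.71), ([0.538, 0.062, -0.003], 0.41)]
solenoid_strip [([0.533, 0.45, 0.0], 0.79)]
top [0.501 0.011 1.485]
stand [([0.536, 0.065, 0.005], 0.72)]
port [([0.449, 0.072, 0.094], 0.85)]
post_top [([0.647, 0.029, 0.118], 0.69)]
torch [([0.578, -0.315, 0.01], 0.75), ([0.728, -0.376, -0.005], 0.62)]
lens [([0.576, -0.31, 0.008], 0.6), ([0.73, -0.379, -0.002], 0.53), ([0.575, -0.309, 0.13], 0.33)]
tail [([0.733, -0.379, 0.122], 0.76), ([0.573, -0.312, 0.132], 0.53)]
holder [([0.493, -0.432, 0.002], 0.89), ([0.57, -0.306, 0.004], 0.68), ([0.442, -0.283, -0.003], 0.57)]
spare_casting [([0.749, -0.237, -0.0], 0.94)]
gauge [([0.626, -0.458, 0.001], 0.66)]
solenoid_strip [([0.534, 0.446, -0.002], 0.69)]
1.1 [0.25088684 0.62659678 0.22654667] [ 3.14154084e+00 -2.28301093e-05 -3.80782331e-01] 0.08762746829135117
```

View pics/scene0.png

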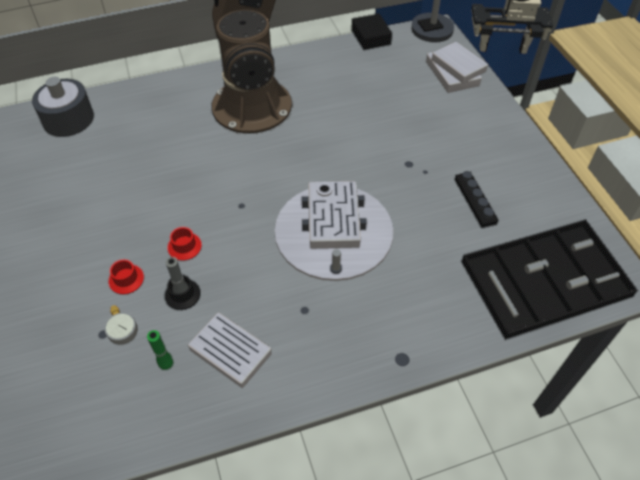

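View pics/top0.png

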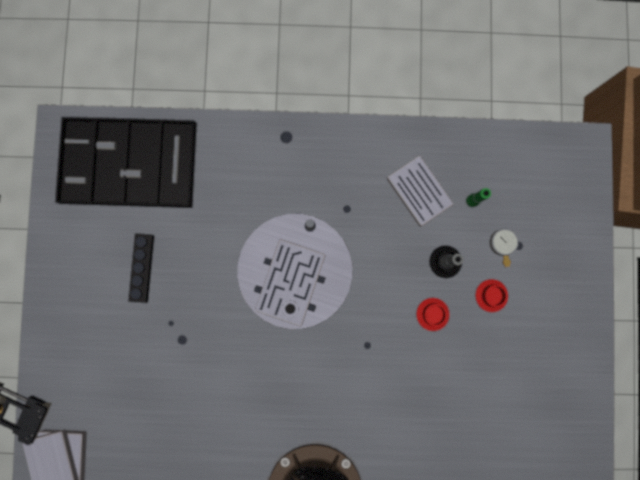

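```bash
python3 -m creep '{"translation":[[15,-20,-3],[29,-38,-6],[29,-38,-6],[29,-38,-6],[29,-38,-6],[29,-38,-6],[29,-38,-6],[29,-38,-6]],"spin":[-0.12,-0.12,-0.13,0,0,0,0,0],"gripper":[0,0,0,0,0,0,0,0]}' 10
python3 -m creep '{"translation":[[29,-38,-6],[29,-38,-6],[29,-38,-6],[29,-38,-6],[29,-38,-6],[29,-38,-6],[29,-38,-6],[12,-15,-3]],"spin":[0,0,0,0,0,0,0,0],"gripper":[0,0,0,0,0,0,0,0]}'
python3 - <<'E'
from h import *
s=get_state();print(s["t"],s["eef_pos"],s["ee_rot"],s["width"])
for c in ("scene","top"):
    cams.grab_frame(c)
    for l in ("stand","post_top","port"): print(c,l,[np.round(d["centre"],3).tolist() for d in nets.pinpoint(c,l)[:1]])
E
```

```text
t: 1.9
eef_pos: [0.4698, 0.3391, 0.1817]
ee_rot: [-3.141, 0.0, -0.75]
force: [0.8, 1.1, 0.4]
width: 0.029
gripper_force: 0.0
t: 2.7
eef_pos: [0.6854, 0.056, 0.1355]
ee_rot: [3.14, 0.0, -0.754]
force: [-0.5, -0.2, -0.5]
width: 0.0005
gripper_force: 0.0
2.7 [0.6853628  0.05603349 0.13547477] [ 3.14046756e+00  1.08175570e-04 -7.53678402e-01] 0.0004934369765662073
scene stand [[0.533, 0.061, -0.005]]
scene post_top [[0.648, 0.032, 0.113]]
scene port [[0.45, 0.071, 0.09]]
top stand [[0.538, 0.066, 0.004]]
top post_top [[0.646, 0.032, 0.117]]
top port [[0.45, 0.075, 0.09]]
```

```bash
python3 -m creep '{"translation":[[0,8,0],[0,0,-30],[0,0,-30],[-3.4,-3.7,0],[-2.7,-2.9,0],[-1.4,-1.5,0],[-1.4,-1.5,0],[-1.4,-1.5,0]],"spin":[0,0,0,0,0,0,0,0],"gripper":[0,0,0,0,0,0,0,0]}'
python3 -m creep '{"translation":[[-1.4,-1.5,0],[-1.4,-1.5,0],[-1.4,-1.5,0],[-1.4,-1.5,0]],"spin":[0,0,0,0],"gripper":[0,0,0,0]}'
python3 - <<'E'
from h import *
for c in ("scene","top"):
    cams.grab_frame(c)
    for l in ("post_top","port"): print(c,l,[np.round(d["centre"],3).tolist() for d in nets.pinpoint(c,l)[:1]])
E
```

```text
t: 3.9
eef_pos: [0.6742, 0.0566, 0.078]
ee_rot: [-3.14, -0.001, -0.751]
force: [0.7, 0.5, 0.1]
width: 0.0003
gripper_force: 0.0
t: 4.3
eef_pos: [0.6683, 0.0505, 0.0767]
ee_rot: [-3.141, -0.0, -0.751]
force: [0.1, -1.2, 0.3]
width: 0.0005
gripper_force: 0.1
scene post_top [[0.648, 0.029, 0.113]]
scene port [[0.448, 0.074, 0.092]]
top post_top [[0.646, 0.024, 0.116]]
top port [[0.45, 0.079, 0.093]]
```

```bash
python3 -m creep '{"translation":[[-2,-2.2,0],[-4.1,-4.4,0],[-6.1,-6.6,0],[-8.2,-8.8,0],[-10.2,-11,0],[-11.6,-12.4,0],[-12.3,-13.1,0],[-12.3,-13.1,0]],"spin":[0,0,0,0,0,0,0,0],"gripper":[0,0,0,0,0,0,0,0]}'
python3 -m creep '{"translation":[[10,-15,40],[0,-30,40],[-5,-44,0],[-5,-44,0],[-5,-44,0],[-5,-44,0],[-5,-35,0],[0,-20,0]],"spin":[0,0,0,0,0,0,0,0],"gripper":[0,0,0,1,1,1,1,1]}'
python3 - <<'E'
from h import *
for c in ("scene","top","scene","top"):
    t=get_state()["t"]; cams.grab_frame(c); 
    for l in ("post_top","port"): print(c,t,l,[np.round(d["centre"],3).tolist() for d in nets.pinpoint(c,l)[:1]])
print(get_state()["t"],get_state()["eef_pos"],[np.round(d["centre"],3).tolist() for d in nets.pinpoint("scene","tail")])
E
```

```text
t: 5.4
eef_pos: [0.5995, -0.0225, 0.0765]
ee_rot: [3.141, 0.0, -0.751]
force: [-0.1, 1.1, 0.7]
width: 0.0006
gripper_force: 0.2
t: 6.2
eef_pos: [0.5838, -0.3002, 0.1564]
ee_rot: [3.141, 0.001, -0.753]
force: [-0.1, 0.6, -0.6]
width: 0.0351
gripper_force: 0.0
scene 6.2 post_top [[0.434, 0.014, 0.118]]
scene 6.2 port [[0.611, 0.123, 0.09]]
top 6.35 post_top [[0.422, 0.041, 0.117]]
top 6.35 port [[0.619, 0.1, 0.092]]
scene 6.5 post_top [[0.423, 0.073, 0.116]]
scene 6.5 port [[0.63, 0.079, 0.092]]
top 6.65 post_top [[0.429, 0.101, 0.115]]
top 6.65 port [[0.628, 0.055, 0.092]]
6.8 [ 0.5863904  -0.29644888  0.15669131] [[0.575, -0.314, 0.131], [0.73, -0.376, 0.129]]
```

```bash
python3 -m creep '{"translation":[[-11,-16,0],[0,0,0],[0,0,-20],[0,0,-30],[0,0,-22],[0,0,0],[0,0,0],[0,0,0]],"spin":[0,0,0,0,0,0,0,0],"gripper":[1,1,1,1,1,1,0.1,0.1]}' 30
python3 -m creep '{"translation":[[0,0,0],[0,0,0],[0,0,0],[0,0,0]],"spin":[0,0,0,0],"gripper":[0.1,0.1,0.1,0.1]}' 30
```

```text
t: 7.65
eef_pos: [0.5762, -0.3135, 0.0862]
ee_rot: [-3.141, -0.002, -0.751]
force: [-0.6, 0.4, -0.7]
width: 0.0771
gripper_force: 0.0
t: 8.05
eef_pos: [0.5753, -0.3131, 0.0849]
ee_rot: [-3.141, -0.0, -0.751]
force: [0.1, -0.3, 0.0]
width: 0.0452
gripper_force: 0.0
```

```bash
python3 -m creep '{"translation":[[0,0,0],[0,0,0],[0,0,0],[0,0,0],[0,0,15],[0,0,40],[0,0,40],[0,0,28]],"spin":[0,0,0,0,0,0,0,0],"gripper":[0.1,0.1,0.1,0.1,0.1,0.1,0.1,0.1]}' 30
cat > m.py <<'E'
from h import *
import json,sys,os
# fresh measurement of turntable, appended to log
L=json.load(open("log.json")) if os.path.exists("log.json") else []
for c in sys.argv[1:]:
    t=get_state()["t"]; cams.grab_frame(c)
    for l in ("post_top","port"):
        r=nets.pinpoint(c,l)
        if r and r[0]["confidence"]>.4: L.append([t,l,c]+list(r[0]["centre"]))
json.dump(L,open("log.json","w"))
E
python3 m.py scene top scene top
python3 - <<'E'
from h import *
import json
print([[x[0],x[1]]+np.round(x[3:],3).tolist() for x in json.load(open("log.json"))])
s=get_state();print(s["t"],s["eef_pos"],s["width"],s["gripper_force"])
for l in ("lens","tail"): print([np.round(d["centre"],3).tolist() for d in nets.pinpoint("scene",l)])
E
```

```text
t: 8.85
eef_pos: [0.5758, -0.3135, 0.2116]
ee_rot: [-3.141, -0.003, -0.75]
force: [1.5, -1.2, -2.3]
width: 0.0249
gripper_force: 30.0
[[8.85, 'port', 0.461, 0.112, 0.096], [9.0, 'post_top', 0.596, -0.032, 0.118], [9.0, 'port', 0.472, 0.128, 0.092], [9.15, 'post_top', 0.578, -0.044, 0.114], [9.15, 'port', 0.49, 0.14, 0.092], [9.3, 'post_top', 0.548, -0.05, 0.117]]
9.45 [ 0.57494914 -0.31302478  0.20678135] 0.025184657278882337 29.998583793640137
[[0.57, -0.313, 0.128], [0.733, -0.377, 0.001]]
[[0.727, -0.376, 0.126]]
```

```bash
cat > fit.py <<'E'
from h import *
import json,sys
from scipy.optimize import least_squares
L=json.load(open("log.json"))
L+=[[6.2,"post_top","s",.434,.014,0],[6.2,"port","s",.611,.123,0],[6.35,"post_top","t",.422,.041,0],[6.35,"port","t",.619,.1,0],
[6.5,"post_top","s",.423,.073,0],[6.5,"port","s",.63,.079,0],[6.65,"post_top","t",.429,.101,0],[6.65,"port","t",.628,.055,0]]
T=6.2
def th(p,t):
    tau=14*p[4]; c=.23; return p[2]-((p[3]+c)*tau*(1-np.exp(-(t-T)/tau))-c*(t-T))   # port angle, clockwise
def om(p,t): return (p[3]+.23)*np.exp(-(t-T)/(14*p[4]))-.23
def res(p):
    r=[(p[4]-1)/.2,(p[0]-.5365)/.003,(p[1]-.0635)/.003]
    for t,l,c,x,y,z in L:
        a=th(p,t)+(2.92 if l!="port" else 0); R=.115 if l!="port" else .09
        r+=[(x-p[0]-R*np.cos(a))/.004,(y-p[1]-R*np.sin(a))/.004]
    return r
f=least_squares(res,[.5365,.0635,.68,1.7,1],loss="soft_l1"); p=f.x
print("p",p.round(3),"rms mm",4*np.sqrt(np.mean(np.array(f.fun[3:])**2)).round(2))
s=get_state(); t0=s["t"]; print("t",t0,"tcp",s["eef_pos"].round(4) if hasattr(s["eef_pos"],"round") else s["eef_pos"])
P=lambda t:p[:2]+.09*np.array([np.cos(th(p,t)),np.sin(th(p,t))])
lead=float(sys.argv[2]) if len(sys.argv)>2 else .05
now=P(t0); print("err now mm",((np.array(s["eef_pos"])[:2]-now)*1000).round(1),"w",om(p,t0).round(3))
prev=None
for k in range(0,int(sys.argv[1])+1):
    q=P(t0+.1*k+lead); print(round(t0+.1*k,2),(q*1000).round(1),"" if prev is None else ((q-prev)*1000).round(1)); prev=q
E
python3 fit.py 16
```

```text
p [0.537 0.064 0.692 1.831 1.078] rms mm 1.72
t 9.55 tcp [ 0.5751 -0.3131  0.2071]
err now mm [  36.5 -467.4] w 1.42
9.55 [545.  154.1] 
9.65 [557.5 152.1] [12.5 -2. ]
9.75 [569.5 148.4] [12.  -3.7]
9.85 [580.8 143.1] [11.3 -5.3]
9.95 [591.2 136.3] [10.4 -6.7]
10.05 [600.5 128.3] [ 9.3 -8. ]
10.15 [608.6 119.1] [ 8.1 -9.2]
10.25 [615.3 109.1] [  6.7 -10.1]
10.35 [620.5  98.3] [  5.3 -10.8]
10.45 [624.3  87. ] [  3.7 -11.3]
10.55 [626.5  75.3] [  2.2 -11.6]
10.65 [627.1  63.6] [  0.7 -11.7]
10.75 [626.3  52. ] [ -0.9 -11.6]
10.85 [624.   40.7] [ -2.3 -11.3]
10.95 [620.2  29.9] [ -3.7 -10.8]
11.05 [615.2  19.7] [ -5.  -10.2]
11.15 [609.   10.2] [-6.2 -9.4]
```

```bash
python3 -m creep '{"translation":[[4,30,0],[7,47,0],[7,47,0],[7,47,0],[7,47,0],[7,47,0],[7,47,0],[4,20,0]],"spin":[0,0,0,0,0,0,0,0],"gripper":[0.1,0.1,0.1,0.1,0.1,0.1,0.1,0.1]}'
python3 m.py scene top scene top scene; python3 fit.py 30
```

```text
t: 10.35
eef_pos: [0.6256, 0.0226, 0.2076]
ee_rot: [-3.141, -0.0, -0.748]
force: [-0.6, -0.1, -0.5]
width: 0.0246
gripper_force: 30.0
p [0.537 0.064 0.689 1.809 1.224] rms mm 1.92
t 11.1 tcp [0.6252 0.0186 0.2076]
err now mm [12.9  4.2] w 1.302
11.1 [608.9   9.7] 
11.2 [601.2   1. ] [-7.7 -8.8]
11.3 [592.6  -6.7] [-8.7 -7.6]
11.4 [583.1 -13.1] [-9.5 -6.4]
11.5 [572.9 -18.3] [-10.2  -5.1]
11.6 [562.3 -22.1] [-10.7  -3.8]
11.7 [551.3 -24.5] [-11.   -2.4]
11.8 [540.2 -25.5] [-11.1  -1. ]
11.9 [529.1 -25.2] [-11.1   0.3]
12.0 [518.2 -23.5] [-10.9   1.7]
12.1 [507.7 -20.5] [-10.5   3. ]
12.2 [497.7 -16.3] [-10.    4.2]
12.3 [488.4 -11. ] [-9.4  5.3]
12.4 [479.7  -4.6] [-8.6  6.4]
12.5 [472.    2.7] [-7.7  7.3]
12.6 [465.2  10.8] [-6.8  8.1]
12.7 [459.5  19.5] [-5.8  8.8]
12.8 [454.8  28.8] [-4.7  9.3]
12.9 [451.3  38.5] [-3.5  9.7]
13.0 [448.9  48.5] [-2.4 10. ]
13.1 [447.6  58.6] [-1.2 10.1]
13.2 [447.6  68.7] [-0.1 10.1]
13.3 [448.6  78.7] [ 1. 10.]
13.4 [450.7  88.5] [2.1 9.7]
13.5 [453.9  97.9] [3.2 9.4]
13.6 [458.  106.8] [4.1 8.9]
13.7 [463.1 115.2] [5.1 8.4]
13.8 [469.  122.9] [5.9 7.7]
13.9 [475.6 129.8] [6.6 7. ]
14.0 [482.9 136. ] [7.3 6.2]
14.1 [490.7 141.4] [7.8 5.3]
```

```bash
python3 -m creep '{"translation":[[-14,-10.6,0],[-14,-10.6,0],[-14,-10.5,0],[-10.2,-5.1,0],[-10.7,-3.8,0],[-11,-2.4,0],[-11.1,-1,0],[-11.1,0.3,0]],"spin":[0,0,0,0,0,0,0,0],"gripper":[0.1,0.1,0.1,0.1,0.1,0.1,0.1,0.1]}'
python3 -m creep '{"translation":[[-10.9,1.7,0],[-10.5,3,0],[-10,4.2,0],[-9.4,5.3,0],[-8.6,6.4,0],[-7.7,7.3,0],[-6.8,8.1,0],[-5.8,8.8,0]],"spin":[0,0,0,0,0,0,0,0],"gripper":[0.1,0.1,0.1,0.1,0.1,0.1,0.1,0.1]}'
sed -i 's/for l in ("post_top","port")/for l in ("post_top",)/' m.py
python3 fit.py 0; python3 m.py scene; python3 fit.py 16
```

```text
t: 11.9
eef_pos: [0.5282, -0.0247, 0.2076]
ee_rot: [-3.141, -0.0, -0.751]
force: [0.4, -0.1, -1.6]
width: 0.0253
gripper_force: 30.0
t: 12.7
eef_pos: [0.4589, 0.0208, 0.2076]
ee_rot: [-3.141, -0.0, -0.751]
force: [-0.1, -0.2, -1.3]
width: 0.025
gripper_force: 30.0
p [0.537 0.064 0.689 1.809 1.224] rms mm 1.92
t 12.7 tcp [0.4589 0.0208 0.2076]
err now mm [-3.3  5.7] w 1.165
12.7 [459.5  19.5] 
p [0.538 0.064 0.686 1.796 1.293] rms mm 2.04
t 12.8 tcp [0.4589 0.0211 0.2077]
err now mm [ 3.3 -6.5] w 1.177
12.8 [453.5  32.5] 
12.9 [450.4  42.5] [-3.2 10. ]
13.0 [448.4  52.8] [-2.  10.3]
13.1 [447.7  63.1] [-0.8 10.4]
13.2 [448.1  73.4] [ 0.4 10.3]
13.3 [449.7  83.6] [ 1.6 10.1]
13.4 [452.4  93.4] [2.7 9.8]
13.5 [456.2 102.8] [3.8 9.4]
13.6 [460.9 111.6] [4.8 8.8]
13.7 [466.6 119.8] [5.7 8.2]
13.8 [473.1 127.3] [6.5 7.5]
13.9 [480.4 133.9] [7.2 6.7]
14.0 [488.2 139.7] [7.9 5.8]
14.1 [496.6 144.6] [8.4 4.9]
14.2 [505.5 148.5] [8.8 3.9]
14.3 [514.6 151.5] [9.1 2.9]
14.4 [523.9 153.4] [9.3 2. ]
```

```bash
python3 -m creep '{"translation":[[-7.5,18.5,0],[-2.2,10.2,0],[-1.1,10.4,0],[0.1,10.3,0],[1.2,10.2,0],[2.4,9.9,0],[3.5,9.5,0],[4.5,9,0]],"spin":[0,0,0,0,0,0,0,0],"gripper":[0.1,0.1,0.1,0.1,0.1,0.1,0.1,0.1]}'
python3 -m creep '{"translation":[[5.4,8.4,0],[6.3,7.7,0],[7,6.9,0],[7.7,6.1,0],[8.2,5.2,0],[8.7,4.2,0],[9,3.2,0],[9.2,2.3,0]],"spin":[0,0,0,0,0,0,0,0],"gripper":[0.1,0.1,0.1,0.1,0.1,0.1,0.1,0.1]}'
python3 fit.py 0; python3 m.py scene; tail -c 90 log.json; python3 fit.py 24 0.02
```

```text
t: 13.6
eef_pos: [0.4607, 0.1088, 0.2075]
ee_rot: [3.141, -0.0, -0.751]
force: [0.4, 0.2, -1.3]
width: 0.0252
gripper_force: 30.0
t: 14.4
eef_pos: [0.5226, 0.1522, 0.2075]
ee_rot: [3.141, 0.0, -0.751]
force: [0.0, -0.0, -2.2]
width: 0.0246
gripper_force: 30.0
p [0.538 0.064 0.686 1.796 1.293] rms mm 2.04
t 14.4 tcp [0.5226 0.1522 0.2075]
err now mm [ 3.4 -0.4] w 1.058
14.4 [523.9 153.4] 
p", "scene", 0.6525, 0.1002, 0.1146], [14.4, "post_top", "scene", 0.5352, -0.051, 0.1143]]p [0.538 0.064 0.685 1.795 1.298] rms mm 2.0
t 14.5 tcp [0.5229 0.1522 0.2073]
err now mm [-6.1 -1.9] w 1.053
14.5 [530.9 154.2] 
14.6 [540.3 154.4] [9.4 0.2]
14.7 [549.6 153.7] [ 9.3 -0.8]
14.8 [558.8 152. ] [ 9.1 -1.7]
14.9 [567.6 149.3] [ 8.9 -2.6]
15.0 [576.1 145.9] [ 8.5 -3.5]
15.1 [584.1 141.5] [ 8.  -4.3]
15.2 [591.6 136.5] [ 7.5 -5.1]
15.3 [598.6 130.7] [ 6.9 -5.7]
15.4 [604.8 124.4] [ 6.3 -6.4]
15.5 [610.4 117.5] [ 5.6 -6.9]
15.6 [615.2 110.1] [ 4.8 -7.4]
15.7 [619.3 102.4] [ 4.1 -7.7]
15.8 [622.6  94.3] [ 3.3 -8.1]
15.9 [625.  86.] [ 2.5 -8.3]
16.0 [626.7  77.6] [ 1.7 -8.4]
16.1 [627.5  69.2] [ 0.8 -8.5]
16.2 [627.6  60.7] [ 0.  -8.5]
16.3 [626.8  52.3] [-0.7 -8.4]
16.4 [625.3  44.1] [-1.5 -8.2]
16.5 [623.1  36.2] [-2.2 -8. ]
16.6 [620.1  28.5] [-2.9 -7.7]
16.7 [616.5  21.1] [-3.6 -7.3]
16.8 [612.3  14.2] [-4.2 -6.9]
16.9 [607.5   7.7] [-4.8 -6.5]
```

```bash
python3 -m creep '{"translation":[[17.4,2.2,0],[9.3,-0.8,0],[9.1,-1.7,0],[8.9,-2.6,0],[8.5,-3.5,0],[8,-4.3,0],[7.5,-5.1,0],[6.9,-5.7,0]],"spin":[0,0,0,0,0,0,0,0],"gripper":[0.1,0.1,0.1,0.1,0.1,0.1,0.1,0.1]}'
python3 -m creep '{"translation":[[6.3,-6.4,0],[5.6,-6.9,0],[4.8,-7.4,0],[4.1,-7.7,0],[3.3,-8.1,0],[2.5,-8.3,0],[1.7,-8.4,0],[0.8,-8.5,0]],"spin":[0,0,0,0,0,0,0,0],"gripper":[0.1,0.1,0.1,0.1,0.1,0.1,0.1,0.1]}'
python3 fit.py 0 0; python3 -c "
from h import *
f=cams.grab_frame('scene');cv2.imwrite('pics/s1.png',cv2.resize(f['img'][120:360,200:480,::-1],None,fx=2,fy=2))"
python3 fit.py 14 0.02
```

```text
t: 15.3
eef_pos: [0.598, 0.13, 0.2076]
ee_rot: [3.142, -0.0, -0.751]
force: [0.6, -0.1, -1.0]
width: 0.0254
gripper_force: 30.0
t: 16.1
eef_pos: [0.6266, 0.0681, 0.2076]
ee_rot: [-3.142, 0.0, -0.751]
force: [-0.0, 0.5, -2.5]
width: 0.0248
gripper_force: 30.0
p [0.538 0.064 0.685 1.795 1.298] rms mm 2.0
t 16.1 tcp [0.6266 0.0681 0.2076]
err now mm [-0.8 -2.7] w 0.944
16.1 [627.4  70.9] 
p [0.538 0.064 0.685 1.795 1.298] rms mm 2.0
t 16.15 tcp [0.6264 0.0671 0.2076]
err now mm [-1.2  0.5] w 0.941
16.15 [627.6  64.9] 
16.25 [627.3  56.5] [-0.4 -8.4]
16.35 [626.2  48.2] [-1.1 -8.3]
16.45 [624.3  40.1] [-1.9 -8.1]
16.55 [621.7  32.3] [-2.6 -7.8]
16.65 [618.4  24.8] [-3.3 -7.5]
16.75 [614.5  17.6] [-3.9 -7.1]
16.85 [610.   10.9] [-4.5 -6.7]
16.95 [604.9   4.7] [-5.1 -6.2]
17.05 [599.3  -1. ] [-5.6 -5.7]
17.15 [593.3  -6.2] [-6.  -5.2]
17.25 [587.  -10.8] [-6.4 -4.6]
17.35 [580.2 -14.8] [-6.7 -4. ]
17.45 [573.3 -18.2] [-7.  -3.4]
17.55 [566.1 -20.9] [-7.2 -2.7]
```

View pics/s1.png

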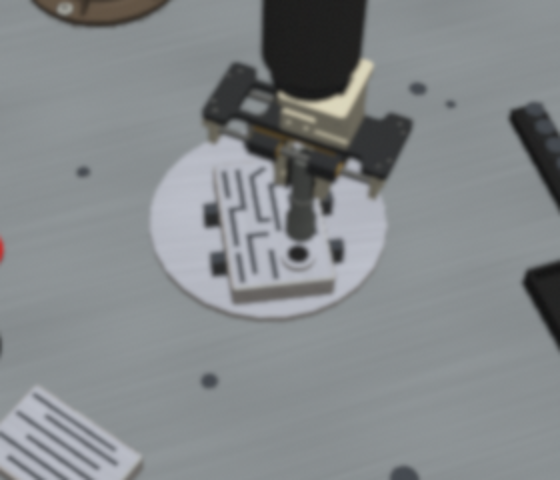

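```bash
python3 -m creep '{"translation":[[0.9,-10.6,0],[-1.1,-8.3,0],[-1.9,-8.1,0],[-2.6,-7.8,0],[-3.3,-7.5,0],[-3.9,-7.1,0],[-4.5,-6.7,0],[-5.1,-6.2,0]],"spin":[0,0,0,0,0,0,0,0],"gripper":[0.1,0.1,0.1,0.1,0.1,0.1,0.1,0.1]}'
python3 -m creep '{"translation":[[-5.6,-5.7,0],[-6,-5.2,0],[-6.4,-4.6,0],[-6.7,-4,0],[-7,-3.4,0],[-7.2,-2.7,0]],"spin":[0,0,0,0,0,0],"gripper":[0.1,0.1,0.1,0.1,0.1,0.1]}'
python3 -m creep '{"translation":[[1,-25,0],[1,-40,0],[1,-45,0],[1,-45,0],[1,-45,0],[1,-40,0],[1,-30,0],[2,-18,0]],"spin":[0,0,0,0,0,0,0,0],"gripper":[0.1,0.1,0.1,0.1,0.1,0.1,0.1,0.1]}'
python3 m.py top scene; python3 fit.py 0
python3 -c "
from h import *
for l in ('lens','tail','holder'): print(l,[np.round(d['centre'],3).tolist() for d in nets.pinpoint('scene',l)])"
```

```text
t: 16.95
eef_pos: [0.6045, 0.006, 0.2076]
ee_rot: [-3.142, -0.0, -0.751]
force: [0.4, 0.3, -1.8]
width: 0.0246
gripper_force: 30.0
t: 17.55
eef_pos: [0.5654, -0.0193, 0.2076]
ee_rot: [-3.142, 0.0, -0.751]
force: [-0.8, 0.1, -1.6]
width: 0.0248
gripper_force: 30.0
t: 18.35
eef_pos: [0.5744, -0.3093, 0.2073]
ee_rot: [3.141, 0.0, -0.752]
force: [-0.3, 0.5, -1.7]
width: 0.0248
gripper_force: 30.0
p [0.538 0.064 0.682 1.789 1.327] rms mm 65.0
t 18.55 tcp [ 0.5748 -0.3069  0.2072]
err now mm [  84.3 -294.6] w 0.808
18.55 [487.4 -10.4] 
lens [[0.733, -0.38, -0.002], [0.572, -0.308, 0.129]]
tail [[0.73, -0.375, 0.128]]
holder [[0.44, -0.281, 0.005], [0.575, -0.313, 0.0], [0.49, -0.431, -0.005]]
```

```bash
python3 -m creep '{"translation":[[0.4,-6,0],[0,0,-15],[0,0,-30],[0,0,-30],[0,0,-25],[0,0,-12],[0,0,-5],[0,0,-2]],"spin":[0,0,0,0,0,0,0,0],"gripper":[0.1,0.1,0.1,0.1,0.1,0.1,0.1,0.1]}'
python3 -m creep '{"translation":[[0,0,-1],[0,0,-1],[0,0,-0.5],[0,0,0]],"spin":[0,0,0,0],"gripper":[0.1,0.1,0.1,0.1]}'
tail -c 140 log.json; python3 -c "from h import *;print(get_state()['eef_pos'])"
```

```text
t: 19.5
eef_pos: [0.576, -0.3131, 0.0889]
ee_rot: [-3.142, -0.001, -0.75]
force: [0.8, 0.2, -1.4]
width: 0.0247
gripper_force: 30.0
t: 19.9
eef_pos: [0.5757, -0.3131, 0.0866]
ee_rot: [-3.141, -0.001, -0.751]
force: [0.5, 0.1, -1.0]
width: 0.0249
gripper_force: 30.0
, "scene", 0.5352, -0.051, 0.1143], [18.35, "post_top", "top", 0.5748, -0.309, 0.1284], [18.45, "post_top", "scene", 0.613, 0.1517, 0.1159]][ 0.57568985 -0.31314162  0.08657791]
```

```bash
python3 -m creep '{"translation":[[0,0,-0.6],[0,0,-0.6],[0,0,-0.5],[0,0,-0.4],[0,0,0],[0,0,0]],"spin":[0,0,0,0,0,0],"gripper":[0.1,0.1,0.1,0.1,0.1,0.1]}' 10
python3 -c "
from h import *
for i in range(3):
  s=get_state();print(s['force'],s['eef_pos']); cams.grab_frame('scene')"
```

```text
t: 20.5
eef_pos: [0.5757, -0.3132, 0.0845]
ee_rot: [-3.142, -0.001, -0.751]
force: [-1.6, 0.8, 4.1]
width: 0.025
gripper_force: 10.0
[-1.55805225  0.75448395  4.07789758] [ 0.57566156 -0.31321799  0.08450546]
[-1.87925832  1.64587359  5.64139326] [ 0.57563828 -0.31319072  0.08448303]
[-1.9606749   1.1594225   5.89985136] [ 0.5756799  -0.31321286  0.08449883]
```

Landed (floor contact, ~5 N). Release and rise.

```bash
python3 -m creep '{"translation":[[0,0,0.4],[0,0,0],[0,0,0],[0,0,0],[0,0,0],[0,0,0],[0,0,0],[0,0,0]],"spin":[0,0,0,0,0,0,0,0],"gripper":[0.4,0.6,0.8,1,1,1,1,1]}'
python3 -m creep '{"translation":[[0,0,0],[0,0,20],[0,0,40],[0,0,40],[0,0,40],[0,0,20],[0,0,0],[0,0,0]],"spin":[0,0,0,0,0,0,0,0],"gripper":[1,1,1,1,1,1,1,1]}'
python3 -c "
from h import *
f=cams.grab_frame('scene');cv2.imwrite('pics/s2.png',cv2.resize(f['img'][200:380,80:280,::-1],None,fx=3,fy=3))
for l in ('torch','tail','holder'): print(l,[np.round(d['centre'],3).tolist() for d in nets.pinpoint('scene',l)])"
```

```text
t: 21.45
eef_pos: [0.5755, -0.3131, 0.0844]
ee_rot: [-3.142, -0.0, -0.751]
force: [0.6, -0.4, -0.5]
width: 0.0835
gripper_force: 0.0
t: 22.25
eef_pos: [0.5754, -0.3129, 0.2446]
ee_rot: [-3.141, -0.0, -0.751]
force: [-0.8, -0.6, -0.3]
width: 0.0874
gripper_force: 0.0
torch [[0.731, -0.377, 0.003], [0.574, -0.312, 0.009]]
tail [[0.728, -0.376, 0.127], [0.576, -0.313, 0.134]]
holder [[0.438, -0.283, 0.004], [0.574, -0.31, 0.002], [0.489, -0.434, -0.001], [0.536, 0.062, -0.005]]
```

View pics/s2.png

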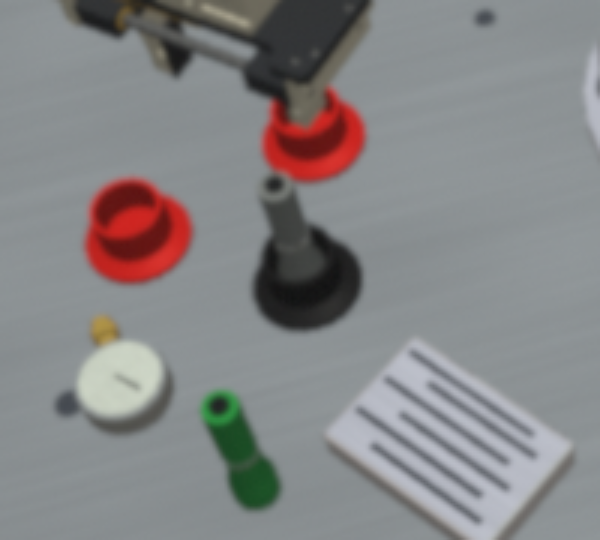

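The grey torch stands upright in the black holder (tail at (275,185), cup at (305,285) in the crop), and the gripper is clear above it.

```bash
python3 -c "
from h import *
print(arm.job_done())"
```

```text
the job is handed in; nothing more can be done
None
```

The job is handed in at about 22 s of robot time. The torch followed the port for about 6 s while the turntable coasted at roughly 1.3 down to 0.85 rad/s. By the fitted motion the lens stayed within about 10 mm of the port's centre line, and the torch is back upright in its black holder, released. The hand-in call returned no verdict.

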